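# Turn the salt to the front of the seasoning turntable

## Robot

A 6-joint arm with a two-finger parallel gripper is mounted at the origin on a cart in front of the work surface, level with it; the furniture and walls round the work are solid. World frame = base frame: x ahead of the robot, y to its left, z up, the work surface at z = 0. Lengths are in m, angles in rad, forces in N, time in s.
With the tool pointing down it reaches from about 0.3 to 0.875 m from the base axis. Payload 4.2 kg.
Tool frame: the origin (TCP) lies midway between the tips of the shut fingers; the grasp point (between the pads) lies 19 mm behind it; z points along the fingers, y is the line along which they close (so a half turn about z gives the same grasp; the last joint's range is limited). The gripper opens to 85 mm and grips with 20 to 120 N. Pads are 22 mm wide; open, the fingers measure 114 mm over their backs; the gripper's body (76 mm by 85 mm) begins 54 mm behind the grasp point. The pads swing forward as they close: fully open they stand 13 mm farther back than shut.
Start: joints at [-1.246, 0.32, 1.565, -0, 1.257, -0.02], TCP at [0.194, -0.541, 0.231] pointing down, gripper open.
Joint ranges: [-3.11, 3.11], [-0.84, 2.01], [0.21, 2.61], [-1.34, 4.49], [0.05, 2.63], [-2.56, 2.56]. Speed limits (rad/s): [2.57, 2.57, 3.14, 3.14, 3.14, 3.14].

## Interface

Orientations are given as a unit quaternion [x, y, z, w].
In Python, from cell import r gives the robot as it stands.
- The arm moves only by the tool play_rows, never from a script. Its argument "deltas" is a list of rows, each a list of 7 numbers: the shift along the tool's x, y, z in units of 120 mm (1.0 is 120 mm), then the turn, a rotation vector about the tool's x, y, z in units of 60 degrees (1.0 is 60 degrees), then the opening, from 0 (shut) to 1 (fully open). In form: [[x, y, z, ax, ay, az, hand], ...]. A call has 1 to 12 rows; each row is the pose to reach, as a shift and turn from the pose commanded when the call began, along the tool's axes at that moment; what a row does not reach only later rows make up. A row lasts 1/8 s, in which the tool goes at most 62.5 mm and 10.7 degrees, less where a joint would pass 70% of its speed; a pose out of reach is approached as far as the arm can. A call with a number of a shift or a turn outside -1 to 1 is refused whole. A call with a gripper value outside its range is refused whole. The fingers move at their own pace and stop on an object; the grip force is fixed at half the most. Time passes only in rows, so rows that repeat a pose let the fingers close. It gives the time, the measured TCP pose, the force, the opening and the grip force at its end, in the units of the state.
- r.read_state(): the state, without advancing time (a new reading comes with each control period).
- r.read_camera(name): name is "side" or "top" or "wrist"; returns (picture, depth): 420x560x3 uint8, red, green, blue; 420x560 float32, m along the optical axis (not along the pixel's ray), 0 where there is no reading.
- r.camera_model(name): a dict with "mtx" (3x3 intrinsics, pixels), "dist_coeffs" ([k1, k2, p1, p2, k3] as OpenCV has them; the pictures are not rectified), "rvec" (rotation vector, rad) and "tvec" (3), from world to camera coordinates, as OpenCV has them; the wrist camera has in their place "T_tool_cam" (4x4, takes a point from camera to tool coordinates, whose origin is the TCP and whose axes are the flange's). Camera axes: x right, y down, z forward; pixel columns grow to the right and rows downward; lengths in m; the calibration is good to about 2 mm. A picture is of the moment at which its call begins: read the wrist's pose just before it. camera_model takes no time and is no camera call.
- r.close_job(): hands the job in; it is judged then, once.
Trained networks look in the newest picture that a camera, given by its name, has taken for a name from the list of things; names that differ only in an ending like _2 or _b are one class to them, and where a whole thing is asked for, a point or a joint stands for the part that bears it (a point fixed in the world has none). Each returns a list of dicts, best first, with "conf" (0 to 1); they miss things now and then, are a little off and sometimes report something else, mostly with a low value. They report only what shows in the picture. A call takes as long as a camera call. They do not tell look-alikes from the thing itself.
- r.find_in(camera, query): "position" ([x, y, z] in m, in world coordinates, good to about 4 mm: the middle of the surface that is visible of it).
- r.place_of(camera, query): "position" ([x, y, z] in m, in world coordinates, good to about 4 mm: a listed point, or the origin of a listed thing).
The state is a dict: "time_s": time; "q": joint angles; "qd": joint speeds; "tau": joint torques, N m; "ee_pos": TCP position; "tcp_rot": TCP orientation; "ft_force": force on the tool from outside, world axes, zero at the start; "ft_torque": the same for the moment, N m; "opening": opening from 0.0 (shut) to 1.0 (fully open); "gripper_force": force on a finger pad.
Only numpy, scipy, OpenCV 4.12 (cv2) and the standard library are available. Lean on these libraries where they do the work, as an engineer would, in place of code of your own. Each camera call takes 0.05 s, during which the arm holds its last target. There are 200 camera calls.

## Task

Gently turn the seasoning turntable by pushing the pegs on its rim with your fingertips until the salt shaker on it, the tallest of its four things, is at the front, standing squarely in line behind the bright metal pointer that sticks out from the foot, then let it rest and move clear. Do not touch, grasp or lift any of the four things standing on the turntable, and leave everything around it where it is.

Things in the scene. Friction and masses are not known exactly. Their poses are not given: they have to be found in the camera images.
- foot: Fixed dark steel foot of the turntable, a 176 mm disc; origin on the worktop, on the turning axis. Its pointer is a bright metal tongue along the foot's own -x axis; it sticks out from under the plate towards the robot and ends in an upright stub 136 mm from the axis, 29 mm high, 20 mm wide. Turned up to 0.35 rad from pointing along world -x.
- carousel: Round wooden turntable plate, 240 mm in diameter, 10 mm thick, its top 23 mm above the worktop. Origin on the turning axis at the plate's underside, z up; the frame turns with the plate. It turns both ways without end, with light friction (0.05 N m), and stops almost at once when no longer pushed. Four seasonings stand loose on it, a quarter turn apart, 52 mm from the axis.
- peg0 (a point): Top of one of the six upright round dark wooden finger pegs on the plate's rim, 79 mm above the worktop; 12 mm thick, 15 to 17 mm at its knob and foot. Peg centres are 110 mm from the axis, at 30, 90, 150, 210, 270 and 330 degrees counterclockwise from the plate's own x axis; this is the one at 30.
- salt_mid (a point): Half-way up the salt shaker: a waisted grey glass shaker with a domed metal cap, 44 mm in diameter and 90 mm tall, the tallest of the four things on the turntable. It stands loose about 52 mm from the axis, on the plate's own -x axis.
- glass_jar_mid (a point): Half-way up the small empty glass jar with a metal lid, 56 mm in diameter, 65 mm tall, loose on the turntable.
- cream_pot_mid (a point): Half-way up the low round pot with a cream lid, 63 mm in diameter, 34 mm tall, loose on the turntable.
- garlic_mid (a point): Half-way up the garlic bulb, about 50 mm wide and 51 mm tall, loose on the turntable.
- salt: The salt shaker itself (see its half-way point); origin at the centre of its underside.
- glass_jar: The small glass jar itself (see its half-way point); origin at the centre of its underside.
- cream_pot: The cream-lidded pot itself (see its half-way point); origin at the centre of its underside.
- garlic: The garlic bulb itself (see its half-way point); origin at the centre of its underside.
- timer: Kitchen timer, 63 mm wide, 67 mm tall; bystander, origin at the centre of its underside.
- tumbler: Clear glass tumbler, 78 mm in diameter, 94 mm tall; bystander, origin at the centre of its underside.
- spice_a: Spice jar, 42 mm in diameter, 106 mm tall, behind the turntable on the left; bystander, origin at the centre of its underside.
- spice_b: Second spice jar, 42 mm in diameter, 106 mm tall, behind the turntable on the left; bystander, origin at the centre of its underside.
- shears: Scissors lying flat, 87 x 199 mm, 9 mm high; bystander, origin at the centre of its underside.
Not all that is in view belongs to the job. Leave any blue look-alike of the glass_jar alone.

How it is judged:
By the outcome, as a careful person would: the job done as asked, in the order asked, and still so for the second after the job is handed in, with the robot touching nothing.
It also fails if it takes over 58 s, if anything falls off the work surface, if the arm or the gripper's body presses on something with over 40 N, if the wrist force passes 120 N, or if a joint passes its speed limit or range.

## Working session

There is one attempt and no reset: what is moved stays moved. The work goes in short steps, Python scripts to look and compute and a tool call to move; the robot and the scene stay as the last step left them, time stands still between calls to the robot, and variables do not carry over. Pictures are saved under pics/ and viewed, at most 10 in all, crops included, and the job is handed in when it is done.

Besides the shell and the picture viewer there is one more tool, called by a JSON object that holds its "fn" and its "kwargs". play_rows: Moves the arm, as the interface text tells. Its arguments: {"type":"object","properties":{"deltas":{"type":"array","items":{"type":"array","items":{"type":"number","minimum":-1,"maximum":1}}}},"required":["deltas"]}

```bash
mkdir -p pics
cat > h.py <<'E'
from cell import r
import numpy as np, cv2
def shot(c,n):
    im,d=r.read_camera(c); cv2.imwrite('pics/'+n,im[:,:,::-1]); return im,d
def proj(c,P):
    m=r.camera_model(c); return cv2.projectPoints(np.array(P,float).reshape(-1,1,3),np.array(m['rvec'],float),np.array(m['tvec'],float),np.array(m['mtx']),np.array(m['dist_coeffs'],float))[0].reshape(-1,2)
def find(c,qs):
    for q in qs:
        print(c,q,[(np.round(o['position'],3).tolist(),round(o['conf'],2)) for o in r.place_of(c,q)[:3]])
E
python3 - <<'E'
from h import *
s=r.read_state(); print(s['time_s'],s['ee_pos'],s['tcp_rot'],s['opening'])
a,_=shot('top','t1.png'); 
find('top',['foot','carousel','peg0','salt_mid','glass_jar_mid','cream_pot_mid','garlic_mid','timer','tumbler','spice_a','shears'])
b,_=shot('side','s1.png')
find('side',['foot','carousel','salt_mid','garlic_mid','glass_jar_mid','cream_pot_mid'])
print(r.read_state()['time_s'])
E
```

```text
0.0 [ 0.1941925  -0.54070625  0.23047587] [ 9.85177597e-01  1.71535111e-01 -1.40361574e-04 -8.88070141e-04] 1.0027087371981565
top foot [([0.539, -0.601, -0.002], 0.44)]
top carousel [([0.557, -0.248, 0.009], 0.58)]
top peg0 [([0.581, -0.204, 0.018], 0.74), ([0.548, -0.359, 0.075], 0.68), ([0.524, -0.292, 0.024], 0.33)]
top salt_mid [([0.58, -0.204, 0.061], 0.81)]
top glass_jar_mid [([0.523, -0.291, 0.054], 0.9), ([0.417, -0.648, 0.031], 0.63), ([0.521, -0.009, 0.033], 0.61)]
top cream_pot_mid [([0.601, -0.276, 0.043], 0.97), ([0.523, -0.291, 0.023], 0.49), ([0.508, -0.221, 0.02], 0.47)]
top garlic_mid [([0.508, -0.223, 0.044], 0.6)]
top timer [([0.452, -0.49, -0.001], 0.72)]
top tumbler [([0.539, -0.599, -0.003], 0.96)]
top spice_a [([0.774, -0.104, 0.003], 0.95), ([0.523, -0.292, 0.054], 0.74), ([0.716, -0.051, -0.002], 0.58)]
top shears [([0.33, -0.505, -0.0], 0.98)]
side foot [([0.525, -0.293, 0.022], 0.73), ([0.332, -0.507, 0.004], 0.6), ([0.456, -0.489, 0.003], 0.31)]
side carousel [([0.555, -0.252, 0.019], 0.57)]
side salt_mid [([0.578, -0.205, 0.069], 0.64)]
side garlic_mid [([0.58, -0.201, 0.022], 0.57), ([0.509, -0.221, 0.047], 0.5)]
side glass_jar_mid [([0.421, -0.646, 0.032], 0.76), ([0.525, -0.296, 0.056], 0.57), ([0.521, -0.002, 0.032], 0.57)]
side cream_pot_mid [([0.599, -0.273, 0.04], 0.62), ([0.577, -0.205, 0.071], 0.56)]
0.95
```

View pics/t1.png

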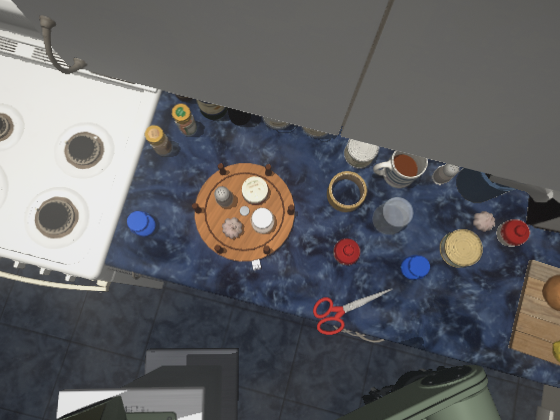

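View pics/s1.png

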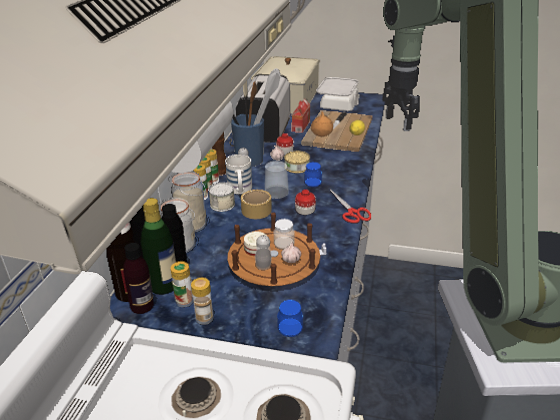

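The pictures show the turntable at top pixel (245,211), its pointer at (256,265), and four things standing on it. Candidates for the salt:
- The grey waisted shaker at (223,194), side (263,250). This matches the description and is the tallest.
- The glass jar at (262,220), the cream pot at (256,189) and the garlic at (232,229), none of which match.

The pointer stub must not be confused with the plate's hub at (244,211). Next I measure the geometry and check a close crop.

```bash
cat >> h.py <<'E'
from scipy.spatial.transform import Rotation as R
from scipy.optimize import least_squares
def cloud(c):
    im,d=r.read_camera(c); m=r.camera_model(c)
    v,u=np.mgrid[0:420,0:560]; p=cv2.undistortPoints(np.stack([u,v],-1).reshape(-1,1,2).astype(float),np.array(m['mtx']),np.array(m['dist_coeffs'],float)).reshape(420,560,2)
    X=np.dstack([p*d[...,None],d]); Rm=cv2.Rodrigues(np.array(m['rvec'],float))[0]
    W=(X-np.array(m['tvec']).ravel())@Rm; W[d==0]=9; return im,W
def blobs(W,C,z0,z1,r0,r1,mn=3):
    D=np.hypot(W[...,0]-C[0],W[...,1]-C[1]); k=((W[...,2]>z0)&(W[...,2]<z1)&(D>r0)&(D<r1)).astype(np.uint8)
    n,l=cv2.connectedComponents(k)
    for i in range(1,n):
        P=W[l==i]
        if len(P)>=mn:
            c=np.median(P,0); px=np.argwhere(l==i).mean(0)[::-1]
            print(len(P),px.round(),c.round(4),'r',round(np.hypot(*(c[:2]-C)),4),'ang',round(np.degrees(np.arctan2(*(c[:2]-C)[::-1]))%360,1))
E
python3 - <<'E'
from h import *
im,W=cloud('top'); C=np.array([.553,-.248])
k=(abs(W[...,2]-.023)<.004)&(np.hypot(W[...,0]-C[0],W[...,1]-C[1])<.14)
pts=np.argwhere(k)[:,::-1].astype(np.int32); h=cv2.convexHull(pts).reshape(-1,2); P=W[h[:,1],h[:,0]][:,:2]
f=least_squares(lambda q:np.hypot(*(P-q[:2]).T)-.12,C,loss='soft_l1',f_scale=.003);print('centre',f.x,np.median(np.abs(f.fun)));C=f.x
print('pegs');blobs(W,C,.06,.09,.095,.125)
print('stub');blobs(W,C,.012,.04,.124,.15)
print('salt');blobs(W,C,.095,.125,0,.09)
crop=im[150:290,175:315]; cv2.imwrite('pics/c1.png',cv2.resize(crop,(588,588),interpolation=cv2.INTER_CUBIC)[:,:,::-1])
E
```

```text
centre [ 0.55289448 -0.25082412] 0.0009897151278660532
pegs
34 [220. 166.] [ 0.6477 -0.1977  0.0768] r 0.1087 ang 29.2
34 [268. 167.] [ 0.646  -0.3076  0.0769] r 0.1091 ang 328.6
35 [195. 206.] [ 0.5549 -0.1423  0.0772] r 0.1085 ang 89.0
33 [291. 207.] [ 0.5506 -0.3602  0.0766] r 0.1094 ang 268.8
33 [217. 247.] [ 0.4592 -0.1944  0.0776] r 0.1094 ang 148.9
34 [266. 248.] [ 0.4573 -0.3034  0.0764] r 0.1091 ang 208.8
stub
30 [256. 266.] [ 0.4212 -0.2796  0.0226] r 0.1348 ang 192.3
salt
184 [222. 193.] [ 0.5761 -0.2064  0.1092] r 0.0501 ang 62.4
```

View pics/c1.png

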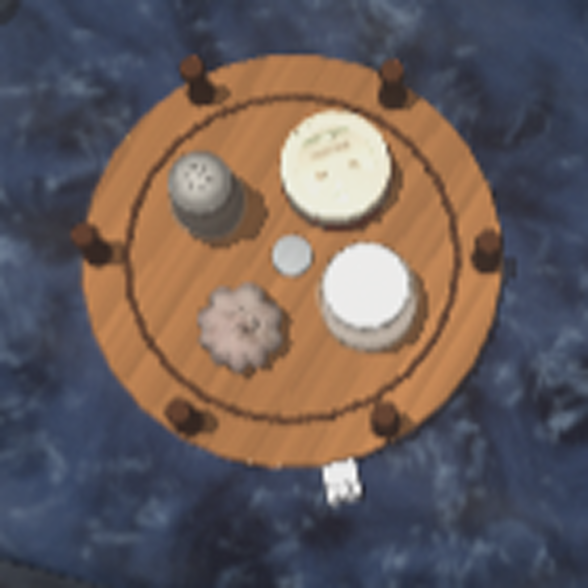

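The crop confirms it: grey shaker with a holed cap at crop (200,190), cream pot (337,165), jar (367,290), garlic (243,328), pointer stub (340,482), pegs around the rim. Centre is (0.5526,-0.2509), salt at about 60°, pointer about 192°, so I need roughly +132° ccw. I'll do that in two strokes on the front pegs.

{"fn": "play_rows", "kwargs": {"deltas": [[0.33,-0.22,0,0,0,0,0],[0.67,-0.43,0,0,0,0,0],[1,-0.65,0,0,0,0,0]]}}

```text
time_s: 1.38
ee_pos: [0.2817, -0.4262, 0.2314]
tcp_rot: [0.985, 0.171, 0.0, 0.0]
ft_force: [1.1, -0.7, 0.9]
opening: 0.376
gripper_force: 0.0
```

{"fn": "play_rows", "kwargs": {"deltas": [[0.33,-0.22,0,0,0,0,0],[0.67,-0.43,0,0,0,0,0],[1,-0.65,0,0,0,0,0]]}}

```text
time_s: 1.75
ee_pos: [0.3684, -0.312, 0.2315]
tcp_rot: [0.985, 0.171, 0.0, 0.0]
ft_force: [0.4, -0.7, -0.3]
opening: -0.002
gripper_force: 0.0
```

{"fn": "play_rows", "kwargs": {"deltas": [[0.33,-0.22,0,0,0,0.17,0],[0.67,-0.43,0,0,0,0.33,0],[1,-0.65,0,0,0,0.5,0],[1,-0.65,0,0,0,0.5,0]]}}

```text
time_s: 2.25
ee_pos: [0.4555, -0.1971, 0.2313]
tcp_rot: [0.996, -0.087, 0.0, -0.0]
ft_force: [-0.4, -0.3, 0.6]
opening: 0.002
gripper_force: 0.0
```

```bash
cat >> h.py <<'E'
C=np.array([.5526,-.2509])
def rows(pts,yaws=None):
    s=r.read_state(); M=R.from_quat(s['tcp_rot']); print(s['time_s'],s['ee_pos'].round(4),'x-axis deg',np.degrees(np.arctan2(*M.as_matrix()[[1,0],0])).round(1))
    for p in pts: print((M.inv().apply(np.array(p)-s['ee_pos'])/.12).round(3).tolist())
def arc(a,rad,z): return [*(C+rad*np.array([np.cos(np.radians(a)),np.sin(np.radians(a))])),z]
E
python3 - <<'E'
from h import *
rows([arc(126,.115,.2),arc(126,.115,.052)])
E
```

```text
2.25 [ 0.4555 -0.1971  0.2313] x-axis deg -10.0
[0.185, -0.365, 0.261]
[0.184, -0.364, 1.495]
```

{"fn": "play_rows", "kwargs": {"deltas": [[0.185,-0.365,0.2,0,0,0,0],[0.185,-0.365,0.6,0,0,0,0],[0.185,-0.365,1,0,0,0,0],[0.185,-0.365,1,0,0,0,0]]}}

```text
time_s: 2.75
ee_pos: [0.4808, -0.1599, 0.1086]
tcp_rot: [0.996, -0.089, -0.004, -0.001]
ft_force: [0.6, 0.1, 0.1]
opening: -0.001
gripper_force: 0.0
```

{"fn": "play_rows", "kwargs": {"deltas": [[0,0,0.25,0,0,0,0],[0,0,0.495,0,0,0,0],[0,0,0.495,0,0,0,0]]}}

```text
time_s: 3.12
ee_pos: [0.4835, -0.1607, 0.0523]
tcp_rot: [0.996, -0.089, -0.001, -0.0]
ft_force: [-0.1, 0.2, 0.6]
opening: -0.002
gripper_force: 0.0
```

Run:
```python
from h import *
print(r.read_state()['ft_force'])
rows([arc(a,.115,.052) for a in [129.5,133,136.5,140,143.5,147,150.5,154,157.5,161,164.5,168]])
```

```text
[-0.1163026   0.20275176  0.64816806]
3.125 [ 0.4835 -0.1607  0.0523] x-axis deg -10.3
[-0.031, 0.018, 0.003]
[-0.067, 0.064, 0.003]
[-0.101, 0.111, 0.003]
[-0.131, 0.161, 0.003]
[-0.159, 0.213, 0.003]
[-0.183, 0.266, 0.003]
[-0.204, 0.321, 0.003]
[-0.222, 0.377, 0.003]
[-0.236, 0.434, 0.003]
[-0.246, 0.491, 0.003]
[-0.254, 0.549, 0.003]
[-0.257, 0.608, 0.003]
```

{"fn": "play_rows", "kwargs": {"deltas": [[-0.031,0.018,0,0,0,0,0],[-0.067,0.064,0,0,0,0,0],[-0.101,0.111,0,0,0,0,0],[-0.131,0.161,0,0,0,0,0],[-0.159,0.213,0,0,0,0,0],[-0.183,0.266,0,0,0,0,0],[-0.204,0.321,0,0,0,0,0],[-0.222,0.377,0,0,0,0,0],[-0.236,0.434,0,0,0,0,0],[-0.246,0.491,0,0,0,0,0],[-0.254,0.549,0,0,0,0,0],[-0.257,0.608,0,0,0,0,0]]}}

```text
time_s: 4.62
ee_pos: [0.4403, -0.2269, 0.0519]
tcp_rot: [0.996, -0.089, 0.0, 0.0]
ft_force: [0.2, 1.4, 0.4]
opening: 0.0
gripper_force: 0.3
```

Run:
```python
from h import *
print(r.read_state()['ft_force'])
rows([arc(a,.115,.052) for a in np.arange(168,206,3.5)+3.5])
im,W=cloud('top');blobs(W,C,.06,.09,.095,.125)
cv2.imwrite('pics/c2.png',cv2.resize(im[130:290,155:335],(720,640)[:2],interpolation=cv2.INTER_CUBIC)[:600,:,::-1])
find('top',['salt_mid'])
```

```text
[0.20197124 1.44777163 0.44408728]
4.625 [ 0.4403 -0.2269  0.0519] x-axis deg -10.2
[-0.001, 0.06, -0.001]
[0.002, 0.118, -0.001]
[0.009, 0.176, -0.001]
[0.02, 0.234, -0.001]
[0.034, 0.29, -0.001]
[0.052, 0.346, -0.001]
[0.073, 0.401, -0.001]
[0.097, 0.454, -0.001]
[0.124, 0.506, -0.001]
[0.155, 0.556, -0.001]
[0.189, 0.604, -0.001]
37 [244. 160.] [ 0.6612 -0.2518  0.0768] r 0.1086 ang 359.5
36 [202. 183.] [ 0.6073 -0.1567  0.0773] r 0.1089 ang 59.8
32 [285. 183.] [ 0.6066 -0.3467  0.0766] r 0.1099 ang 299.4
32 [284. 230.] [ 0.4967 -0.3451  0.0772] r 0.1095 ang 239.3
top salt_mid [([0.549, -0.303, 0.024], 0.69), ([0.553, -0.197, 0.06], 0.59)]
```

View pics/c2.png

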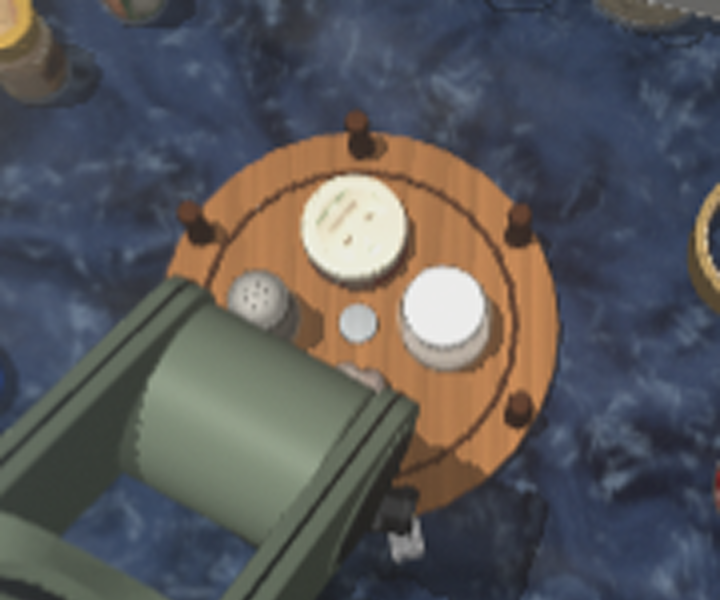

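The view shows the plate turned about 30° with the things still in place, the salt at crop (258,300) and the force about 1.4 N. Continuing the stroke to 203°.

{"fn": "play_rows", "kwargs": {"deltas": [[-0.001,0.06,0,0,0,0,0],[0.002,0.118,0,0,0,0,0],[0.009,0.176,0,0,0,0,0],[0.02,0.234,0,0,0,0,0],[0.034,0.29,0,0,0,0,0],[0.052,0.346,0,0,0,0,0],[0.073,0.401,0,0,0,0,0],[0.097,0.454,0,0,0,0,0],[0.124,0.506,0,0,0,0,0],[0.155,0.556,0,0,0,0,0],[0.155,0.556,0,0,0,0,0]]}}

```text
time_s: 6.1
ee_pos: [0.4472, -0.2961, 0.052]
tcp_rot: [0.996, -0.089, 0.0, 0.0]
ft_force: [-0.6, 0.6, 0.9]
opening: 0.001
gripper_force: 0.0
```

Run:
```python
from h import *
print(r.read_state()['ft_force'])
im,W=cloud('top');blobs(W,C,.06,.09,.095,.125)
rows([arc(202,.115,.16),arc(165,.125,.16),arc(130,.115,.16),arc(130,.115,.052)])
```

```text
[-0.56784607  0.64287878  0.87523707]
34 [264. 165.] [ 0.6509 -0.2983  0.0759] r 0.1091 ang 334.3
36 [217. 168.] [ 0.6425 -0.1897  0.0772] r 0.1087 ang 34.3
33 [291. 203.] [ 0.5606 -0.3602  0.0763] r 0.1096 ang 274.2
38 [195. 210.] [ 0.5445 -0.1423  0.0764] r 0.1089 ang 94.3
32 [222. 250.] [ 0.4542 -0.2039  0.0773] r 0.1091 ang 154.5
6.15 [ 0.4469 -0.2957  0.0519] x-axis deg -10.3
[-0.01, -0.012, -0.901]
[-0.238, -0.61, -0.901]
[0.063, -1.136, -0.901]
[0.063, -1.137, -0.001]
```

{"fn": "play_rows", "kwargs": {"deltas": [[-0.01,-0.05,0,0,0,0,0],[-0.01,-0.05,-0.4,0,0,0,0],[-0.01,-0.05,-0.9,0,0,0,0],[-0.15,-0.4,-0.9,0,0,0,0],[-0.15,-0.8,-0.9,0,0,0,0],[0.063,-1,-0.9,0,0,0,0],[0.063,-1,-0.9,0,0,0,0]]}}

```text
time_s: 7.02
ee_pos: [0.4768, -0.1769, 0.1601]
tcp_rot: [0.996, -0.088, 0.001, 0.0]
ft_force: [-0.8, 0.7, 0.1]
opening: 0.0
gripper_force: 0.0
```

{"fn": "play_rows", "kwargs": {"deltas": [[0,-0.136,0,0,0,0,0],[0,-0.136,0.4,0,0,0,0],[0,-0.136,0.9,0,0,0,0],[0,-0.136,0.9,0,0,0,0]]}}

```text
time_s: 7.52
ee_pos: [0.4745, -0.1611, 0.0486]
tcp_rot: [0.996, -0.09, -0.005, -0.001]
ft_force: [0.2, -0.5, 1.1]
opening: -0.002
gripper_force: 0.0
```

Run:
```python
from h import *
print(r.read_state()['ft_force'])
rows([arc(a,.115,.052) for a in np.arange(130,171,3.5)+3.5])
```

```text
[ 0.17458542 -0.5054404   1.12389533]
7.525 [ 0.4745 -0.1611  0.0486] x-axis deg -10.3
[0.001, 0.054, -0.028]
[-0.032, 0.102, -0.028]
[-0.063, 0.152, -0.028]
[-0.09, 0.204, -0.027]
[-0.113, 0.258, -0.027]
[-0.134, 0.313, -0.027]
[-0.151, 0.369, -0.027]
[-0.164, 0.425, -0.027]
[-0.175, 0.483, -0.027]
[-0.181, 0.541, -0.027]
[-0.184, 0.6, -0.027]
[-0.184, 0.658, -0.027]
```

{"fn": "play_rows", "kwargs": {"deltas": [[0.001,0.054,0,0,0,0,0],[-0.032,0.102,0,0,0,0,0],[-0.063,0.152,0,0,0,0,0],[-0.09,0.204,0,0,0,0,0],[-0.113,0.258,0,0,0,0,0],[-0.134,0.313,0,0,0,0,0],[-0.151,0.369,0,0,0,0,0],[-0.164,0.425,0,0,0,0,0],[-0.175,0.483,0,0,0,0,0],[-0.181,0.541,0,0,0,0,0],[-0.184,0.6,0,0,0,0,0],[-0.184,0.658,0,0,0,0,0]]}}

```text
time_s: 9.02
ee_pos: [0.4427, -0.2368, 0.0519]
tcp_rot: [0.996, -0.089, 0.0, 0.0]
ft_force: [1.4, 1.0, -0.2]
opening: -0.001
gripper_force: 0.3
```

Run:
```python
from h import *
print(r.read_state()['ft_force'])
im,W=cloud('top');blobs(W,C,.06,.09,.095,.125)
rows([arc(a,.115,.052) for a in np.arange(172,200,3)+3])
```

```text
[ 1.35378095  0.96487031 -0.21161235]
35 [240. 160.] [ 0.6609 -0.2417  0.0773] r 0.1087 ang 4.8
34 [282. 180.] [ 0.6145 -0.3399  0.0775] r 0.1084 ang 304.8
35 [200. 186.] [ 0.5996 -0.1525  0.0775] r 0.1091 ang 64.5
32 [286. 226.] [ 0.5058 -0.3496  0.0784] r 0.1092 ang 244.6
9.075 [ 0.4427 -0.2376  0.0519] x-axis deg -10.3
[-0.033, 0.034, -0.0]
[-0.028, 0.084, -0.0]
[-0.019, 0.133, -0.0]
[-0.008, 0.182, -0.0]
[0.006, 0.231, -0.0]
[0.022, 0.278, -0.0]
[0.04, 0.325, -0.0]
[0.061, 0.37, -0.0]
[0.085, 0.415, -0.0]
[0.11, 0.458, -0.0]
```

{"fn": "play_rows", "kwargs": {"deltas": [[-0.03,0.034,0,0,0,0,0],[-0.028,0.084,0,0,0,0,0],[-0.019,0.133,0,0,0,0,0],[-0.008,0.182,0,0,0,0,0],[0.006,0.231,0,0,0,0,0],[0.022,0.278,0,0,0,0,0],[0.04,0.325,0,0,0,0,0],[0.061,0.37,0,0,0,0,0],[0.085,0.415,0,0,0,0,0],[0.085,0.415,0,0,0,0,0]]}}

```text
time_s: 10.32
ee_pos: [0.4443, -0.2878, 0.052]
tcp_rot: [0.996, -0.089, 0.0, 0.0]
ft_force: [0.0, 0.5, -0.1]
opening: -0.0
gripper_force: 0.0
```

Run:
```python
from h import *
im,W=cloud('top');blobs(W,C,.06,.09,.095,.125)
print('stub');blobs(W,C,.012,.04,.124,.15)
print('salt');blobs(W,C,.095,.125,0,.09)
rows([arc(a,.115,.052) for a in [199,201,203,205,207,209]])
im,W=cloud('side');print('stub side');blobs(W,C,.012,.04,.124,.15)
print('salt');blobs(W,C,.06,.125,0,.09)
cv2.imwrite('pics/c3.png',cv2.resize(im[200:310,200:360],(800,550),interpolation=cv2.INTER_CUBIC)[:,:,::-1])
find('side',['salt_mid','foot'])
```

```text
36 [220. 166.] [ 0.6476 -0.197   0.0772] r 0.1093 ang 29.6
32 [268. 166.] [ 0.6466 -0.3064  0.0776] r 0.1091 ang 329.4
37 [195. 206.] [ 0.5533 -0.1422  0.0771] r 0.1087 ang 89.6
30 [291. 207.] [ 0.5523 -0.3602  0.0773] r 0.1093 ang 269.8
26 [218. 248.] [ 0.4573 -0.1973  0.0775] r 0.1094 ang 150.7
stub
9 [254. 267.] [ 0.4189 -0.2746  0.0227] r 0.1358 ang 190.0
salt
10.375 [ 0.4441 -0.2875  0.0519] x-axis deg -10.3
[-0.0, 0.007, -0.001]
[0.017, 0.036, -0.001]
[0.034, 0.065, -0.001]
[0.053, 0.092, -0.001]
[0.073, 0.119, -0.001]
[0.094, 0.146, -0.0]
stub side
26 [323. 247.] [ 0.4202 -0.2736  0.0201] r 0.1343 ang 189.7
salt
295 [293. 235.] [ 0.5013 -0.2368  0.0864] r 0.0532 ang 164.6
350 [252. 239.] [ 0.6037 -0.2364  0.0827] r 0.0531 ang 15.9
31 [273. 230.] [ 0.5506 -0.2957  0.0631] r 0.0449 ang 267.4
side salt_mid [([0.5, -0.25, 0.072], 0.56), ([0.552, -0.197, 0.041], 0.24)]
side foot [([0.716, -0.049, -0.004], 0.3)]
```

View pics/c3.png

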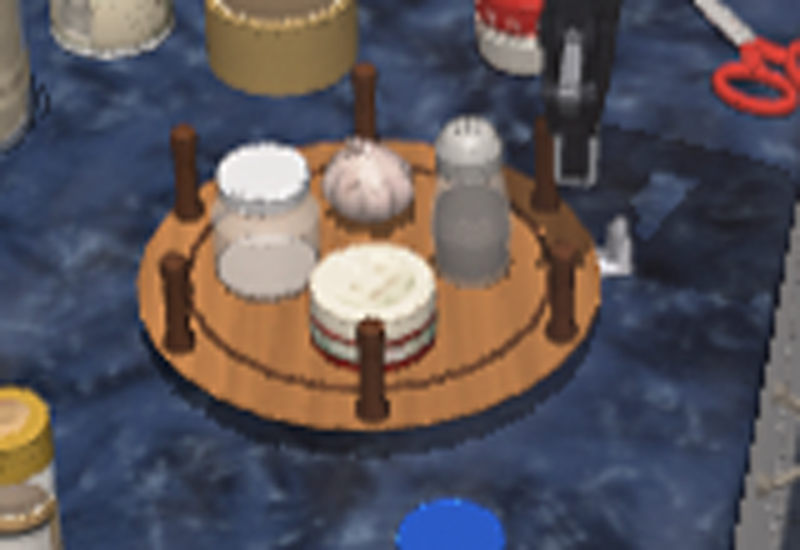

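The salt is now at about 180° (crop (470,200)), the pointer stub at crop (617,250), and everything on the plate still stands. A small push of about 10° remains, then back off and look.

{"fn": "play_rows", "kwargs": {"deltas": [[0.017,0.036,0,0,0,0,0],[0.034,0.065,0,0,0,0,0],[0.053,0.092,0,0,0,0,0],[0.073,0.119,0,0,0,0,0],[0.088,0.139,0,0,0,0,0],[0.088,0.139,0,0,0,0,0],[0.05,0.08,0,0,0,0,0],[-0.1,0,0,0,0,0,0],[-0.4,-0.2,-0.3,0,0,0,0],[-0.6,-0.5,-0.8,0,0,0,0],[-0.8,-0.8,-1,0,0,0,0],[-1,-1,-1,0,0,0,0]]}}

```text
time_s: 12.02
ee_pos: [0.3473, -0.1464, 0.1742]
tcp_rot: [0.996, -0.089, 0.003, 0.001]
ft_force: [0.5, 0.3, -0.3]
opening: 0.001
gripper_force: 0.0
```

{"fn": "play_rows", "kwargs": {"deltas": [[-0.3,-0.3,0,0,0,0,0],[-0.6,-0.7,0,0,0,0,0],[-0.8,-1,0,0,0,0,0]]}}

```text
time_s: 12.4
ee_pos: [0.2717, -0.011, 0.1716]
tcp_rot: [0.996, -0.089, -0.0, -0.0]
ft_force: [0.7, -0.1, -0.4]
opening: -0.005
gripper_force: 0.0
```

```bash
cat > m.py <<'E'
from h import *
for i in range(2):
    im,W=cloud('top');print('pegs');blobs(W,C,.06,.09,.095,.125)
    print('stub');blobs(W,C,.012,.04,.126,.15)
    print('salt');blobs(W,C,.095,.125,0,.09)
find('top',['salt_mid','salt','carousel'])
cv2.imwrite('pics/c4.png',cv2.resize(im[150:290,175:315],(588,588),interpolation=cv2.INTER_CUBIC)[:,:,::-1])
p=lambda a,q,z:arc(a,q,z)
# bright pixels near the stub, intersected with heights z=.029 (top) by pixel search
k=(im.min(2)>150); v,u=np.nonzero(k); m=(abs(u-255)<14)&(abs(v-266)<10); print('bright',u[m].min(),u[m].max(),v[m].min(),v[m].max(),u[m].mean(),v[m].mean())
for a in (188,190,192,194,196): print(a,proj('top',[arc(a,.136,.029),arc(a,.136,.0)]).round(1).tolist())
print(r.read_state()['time_s'],r.read_state()['ee_pos'])
E
python3 m.py
```

```text
pegs
35 [260. 163.] [ 0.6544 -0.2891  0.076 ] r 0.1087 ang 339.4
34 [214. 170.] [ 0.6373 -0.1829  0.0769] r 0.1086 ang 38.7
31 [290. 199.] [ 0.569  -0.3581  0.0781] r 0.1084 ang 278.7
36 [195. 213.] [ 0.5364 -0.143   0.0772] r 0.1091 ang 98.5
33 [273. 244.] [ 0.4673 -0.3191  0.0773] r 0.1092 ang 218.6
34 [225. 251.] [ 0.4508 -0.2115  0.0782] r 0.1092 ang 158.8
stub
31 [256. 266.] [ 0.4214 -0.2796  0.023 ] r 0.1344 ang 192.3
salt
187 [246. 226.] [ 0.5017 -0.26    0.1088] r 0.0517 ang 190.2
pegs
34 [260. 163.] [ 0.6546 -0.2902  0.0769] r 0.1093 ang 338.9
35 [214. 170.] [ 0.6373 -0.183   0.0768] r 0.1085 ang 38.7
31 [290. 199.] [ 0.5693 -0.3581  0.0774] r 0.1085 ang 278.9
36 [195. 213.] [ 0.5366 -0.1429  0.0771] r 0.1091 ang 98.4
33 [273. 244.] [ 0.4666 -0.3191  0.0769] r 0.1097 ang 218.4
34 [225. 251.] [ 0.4507 -0.2114  0.0777] r 0.1093 ang 158.8
stub
31 [256. 266.] [ 0.4214 -0.2795  0.0226] r 0.1343 ang 192.3
salt
186 [246. 226.] [ 0.5017 -0.26    0.109 ] r 0.0517 ang 190.2
top salt_mid [([0.505, -0.26, 0.063], 0.63), ([0.543, -0.197, 0.022], 0.35)]
top salt [([0.5, -0.26, 0.022], 0.8)]
top carousel [([0.555, -0.248, 0.012], 0.83)]
bright 252 260 259 269 255.8955223880597 263.9850746268657
188 [[251.8, 267.3], [252.4, 268.3]]
190 [[253.9, 267.0], [254.3, 268.0]]
192 [[255.9, 266.6], [256.3, 267.6]]
194 [[257.9, 266.1], [258.2, 267.1]]
196 [[259.8, 265.6], [260.2, 266.6]]
12.65 [ 0.27422063 -0.01266623  0.17205864]
```

View pics/c4.png

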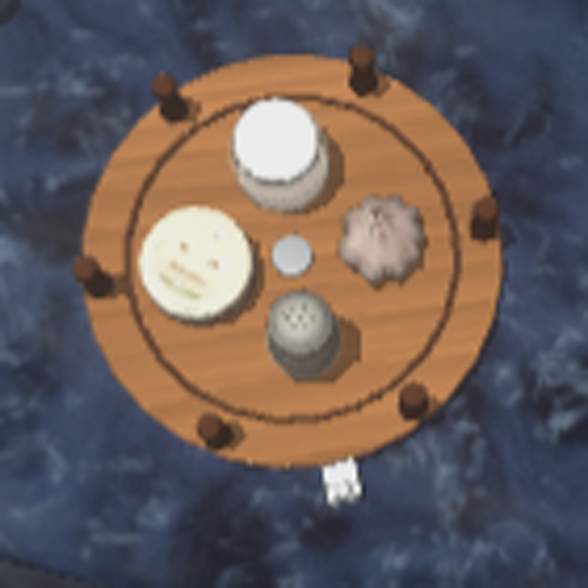

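The plate's -x axis is at about 188.8°, the salt at 190.2° and the pointer at 192.3° (crop: salt (303,335), stub (342,482)). I'll nudge about 2.8° more with the same peg.

Run:
```python
from h import *
rows([arc(201,.117,.17)])
```

```text
12.65 [ 0.2742 -0.0127  0.1721] x-axis deg -10.2
[1.8, 2.049, 0.02]
```

{"fn": "play_rows", "kwargs": {"deltas": [[0.3,0.35,0,0,0,0,0],[0.6,0.7,0,0,0,0,0],[0.9,1,0,0,0,0,0],[0.9,1,0,0,0,0,0]]}}

```text
time_s: 13.15
ee_pos: [0.3611, -0.1539, 0.1716]
tcp_rot: [0.996, -0.092, 0.0, 0.0]
ft_force: [0.5, 0.0, -0.4]
opening: 0.005
gripper_force: 0.0
```

{"fn": "play_rows", "kwargs": {"deltas": [[0.3,0.35,0,0,0,0,0],[0.6,0.7,0,0,0,0,0],[0.9,1,0,0,0,0,0],[0.9,1,0,0,0,0,0]]}}

```text
time_s: 13.65
ee_pos: [0.4449, -0.2901, 0.1711]
tcp_rot: [0.996, -0.091, 0.0, 0.0]
ft_force: [-1.0, -0.0, 0.2]
opening: -0.002
gripper_force: 0.0
```

Run:
```python
from h import *
rows([arc(201,.117,.17),arc(201,.117,.052)]+[arc(a,.115,.052) for a in (203,205,207,208,209,210,211,211.3)])
```

```text
13.65 [ 0.4449 -0.2901  0.1711] x-axis deg -10.4
[-0.009, 0.025, 0.009]
[-0.009, 0.024, 0.992]
[0.023, 0.044, 0.992]
[0.042, 0.071, 0.992]
[0.062, 0.098, 0.992]
[0.073, 0.111, 0.992]
[0.083, 0.124, 0.992]
[0.094, 0.137, 0.992]
[0.105, 0.15, 0.992]
[0.108, 0.154, 0.992]
```

{"fn": "play_rows", "kwargs": {"deltas": [[-0.009,0.015,0.4,0,0,0,0],[-0.009,0.015,0.8,0,0,0,0],[-0.009,0.015,0.992,0,0,0,0],[0.023,0.044,0.992,0,0,0,0],[0.042,0.071,0.992,0,0,0,0],[0.062,0.098,0.992,0,0,0,0],[0.073,0.111,0.992,0,0,0,0],[0.083,0.124,0.992,0,0,0,0],[0.094,0.137,0.992,0,0,0,0],[0.105,0.15,0.992,0,0,0,0],[0.108,0.154,0.992,0,0,0,0],[0.108,0.154,0.992,0,0,0,0]]}}

```text
time_s: 15.15
ee_pos: [0.4534, -0.3077, 0.0528]
tcp_rot: [0.996, -0.089, -0.0, 0.0]
ft_force: [-0.5, 1.5, -0.2]
opening: -0.003
gripper_force: 0.1
```

{"fn": "play_rows", "kwargs": {"deltas": [[-0.04,-0.06,0,0,0,0,0],[-0.15,-0.15,0,0,0,0,0],[-0.4,-0.3,-0.3,0,0,0,0],[-0.6,-0.5,-0.8,0,0,0,0],[-0.8,-0.8,-1,0,0,0,0],[-1,-1,-1,0,0,0,0]]}}

```text
time_s: 15.9
ee_pos: [0.3568, -0.1672, 0.1751]
tcp_rot: [0.996, -0.089, 0.003, 0.001]
ft_force: [0.9, 0.2, -0.1]
opening: 0.0
gripper_force: 0.0
```

{"fn": "play_rows", "kwargs": {"deltas": [[-0.3,-0.3,0,0,0,0,0],[-0.6,-0.7,0,0,0,0,0],[-0.8,-1,0,0,0,0,0],[-0.8,-1,0,0,0,0,0]]}}

```text
time_s: 16.4
ee_pos: [0.2814, -0.0311, 0.1726]
tcp_rot: [0.996, -0.087, -0.0, -0.0]
ft_force: [0.5, -0.2, -0.0]
opening: 0.006
gripper_force: 0.0
```

```bash
sed -i 's/c4.png/c5.png/' m.py; python3 m.py
python3 - <<'E'
from h import *
shot('side','s2.png')
E
```

```text
pegs
35 [260. 163.] [ 0.6549 -0.289   0.0762] r 0.1091 ang 339.6
35 [213. 171.] [ 0.6368 -0.1808  0.0774] r 0.1095 ang 39.8
29 [290. 199.] [ 0.5713 -0.358   0.0778] r 0.1087 ang 279.9
34 [195. 214.] [ 0.5343 -0.1431  0.0773] r 0.1094 ang 99.7
33 [274. 243.] [ 0.4683 -0.3213  0.0775] r 0.1098 ang 219.9
34 [226. 251.] [ 0.4504 -0.2132  0.078 ] r 0.1089 ang 159.7
stub
31 [256. 266.] [ 0.4213 -0.2795  0.0232] r 0.1344 ang 192.3
salt
193 [247. 226.] [ 0.5017 -0.2619  0.1085] r 0.052 ang 192.2
pegs
34 [260. 163.] [ 0.6551 -0.289   0.077 ] r 0.1093 ang 339.6
35 [213. 171.] [ 0.6359 -0.181   0.0771] r 0.1088 ang 40.0
30 [290. 199.] [ 0.5713 -0.3581  0.0756] r 0.1088 ang 279.9
34 [195. 214.] [ 0.5343 -0.1432  0.0772] r 0.1092 ang 99.6
32 [274. 243.] [ 0.4684 -0.3213  0.0774] r 0.1098 ang 219.9
34 [226. 251.] [ 0.4504 -0.2131  0.0768] r 0.109 ang 159.7
stub
31 [256. 266.] [ 0.4213 -0.2795  0.0226] r 0.1344 ang 192.3
salt
193 [247. 226.] [ 0.5018 -0.2617  0.1087] r 0.052 ang 192.0
top salt_mid [([0.505, -0.259, 0.063], 0.62)]
top salt [([0.501, -0.261, 0.022], 0.52)]
top carousel [([0.556, -0.248, 0.014], 0.85)]
bright 252 260 259 269 255.8955223880597 263.9850746268657
188 [[251.8, 267.3], [252.4, 268.3]]
190 [[253.9, 267.0], [254.3, 268.0]]
192 [[255.9, 266.6], [256.3, 267.6]]
194 [[257.9, 266.1], [258.2, 267.1]]
196 [[259.8, 265.6], [260.2, 266.6]]
16.65 [ 0.28408068 -0.03375731  0.17291642]
```

View pics/s2.png

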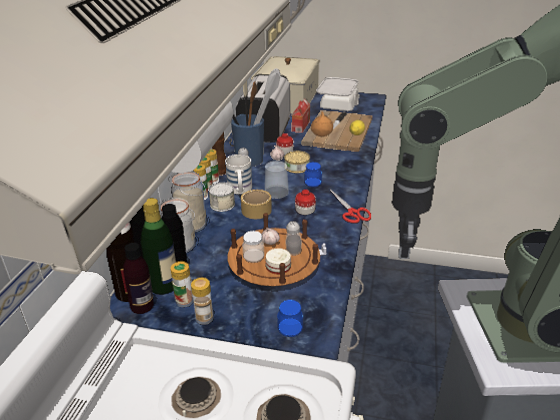

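The salt is at 191–192°, the plate's axis at 189.8° and the pointer at 192.3°. In the side picture everything stands, with the salt at (293,236) facing the pointer at (323,248). One last nudge of about 1.3° will split the residual.

{"fn": "play_rows", "kwargs": {"deltas": [[0.3,0.35,0,0,0,0,0],[0.6,0.7,0,0,0,0,0],[0.85,0.95,0,0,0,0,0],[0.85,0.95,0,0,0,0,0]]}}

```text
time_s: 17.2
ee_pos: [0.3653, -0.1665, 0.1725]
tcp_rot: [0.996, -0.092, 0.0, 0.0]
ft_force: [-0.6, 0.3, -0.8]
opening: -0.0
gripper_force: 0.0
```

{"fn": "play_rows", "kwargs": {"deltas": [[0.3,0.35,0,0,0,0,0],[0.6,0.65,0,0,0,0,0],[0.85,0.9,0,0,0,0,0],[0.85,0.9,0,0,0,0,0],[0.85,0.9,0,0,0,0,0]]}}

```text
time_s: 17.82
ee_pos: [0.4436, -0.287, 0.1723]
tcp_rot: [0.996, -0.09, -0.001, -0.001]
ft_force: [-0.2, -0.5, -0.9]
opening: -0.001
gripper_force: 0.0
```

Run:
```python
from h import *
rows([arc(201,.117,.052)]+[arc(a,.115,.052) for a in (204,207,209,210,211,212,212.8)])
```

```text
17.825 [ 0.4436 -0.287   0.1723] x-axis deg -10.3
[0.009, 0.05, 1.002]
[0.05, 0.083, 1.002]
[0.08, 0.124, 1.002]
[0.1, 0.15, 1.002]
[0.111, 0.163, 1.002]
[0.122, 0.176, 1.002]
[0.133, 0.188, 1.002]
[0.142, 0.198, 1.002]
```

{"fn": "play_rows", "kwargs": {"deltas": [[0.009,0.04,0.4,0,0,0,0],[0.009,0.04,0.8,0,0,0,0],[0.009,0.04,1,0,0,0,0],[0.05,0.083,1,0,0,0,0],[0.08,0.124,1,0,0,0,0],[0.1,0.15,1,0,0,0,0],[0.111,0.163,1,0,0,0,0],[0.122,0.176,1,0,0,0,0],[0.126,0.18,1,0,0,0,0],[0.126,0.18,1,0,0,0,0],[0.126,0.18,1,0,0,0,0]]}}

```text
time_s: 19.2
ee_pos: [0.4558, -0.3118, 0.0528]
tcp_rot: [0.996, -0.089, 0.0, 0.0]
ft_force: [-0.5, 0.1, 0.1]
opening: -0.001
gripper_force: 0.1
```

Run:
```python
from h import *
im,W=cloud('top');blobs(W,C,.06,.09,.095,.125)
rows([arc(211.1,.115,.052)])
```

```text
35 [258. 163.] [ 0.6558 -0.2844  0.0774] r 0.1085 ang 342.0
35 [212. 172.] [ 0.6332 -0.178   0.0772] r 0.1087 ang 42.1
32 [290. 197.] [ 0.575  -0.3571  0.076 ] r 0.1086 ang 281.9
35 [196. 216.] [ 0.5302 -0.1445  0.0767] r 0.1087 ang 101.9
26 [228. 251.] [ 0.4506 -0.2186  0.0776] r 0.107 ang 162.4
19.25 [ 0.4558 -0.3118  0.0529] x-axis deg -10.2
[-0.016, -0.01, 0.007]
```

{"fn": "play_rows", "kwargs": {"deltas": [[-0.04,-0.06,0,0,0,0,0],[-0.15,-0.15,0,0,0,0,0],[-0.4,-0.3,-0.3,0,0,0,0],[-0.6,-0.5,-0.8,0,0,0,0],[-0.8,-0.8,-1,0,0,0,0],[-1,-1,-1,0,0,0,0]]}}

```text
time_s: 20.0
ee_pos: [0.3592, -0.1713, 0.1751]
tcp_rot: [0.996, -0.089, 0.003, 0.001]
ft_force: [-0.1, 0.1, -0.3]
opening: 0.002
gripper_force: 0.0
```

{"fn": "play_rows", "kwargs": {"deltas": [[-0.3,-0.3,0,0,0,0,0],[-0.6,-0.7,0,0,0,0,0],[-0.8,-1,0,0,0,0,0],[-0.8,-1,0,0,0,0,0],[-0.8,-1,0,0,0,0,0]]}}

```text
time_s: 20.62
ee_pos: [0.2862, -0.0373, 0.1731]
tcp_rot: [0.996, -0.089, 0.001, 0.0]
ft_force: [0.4, -0.2, 0.4]
opening: -0.001
gripper_force: 0.0
```

```bash
sed -i 's/c5.png/c6.png/' m.py; python3 m.py | head -24
```

```text
pegs
36 [258. 163.] [ 0.6564 -0.2844  0.0762] r 0.1091 ang 342.1
35 [212. 172.] [ 0.6334 -0.1778  0.0768] r 0.109 ang 42.1
32 [290. 197.] [ 0.5752 -0.358   0.0766] r 0.1094 ang 281.9
36 [196. 216.] [ 0.5304 -0.1441  0.0763] r 0.109 ang 101.8
33 [275. 242.] [ 0.4708 -0.3236  0.0769] r 0.1094 ang 221.6
34 [227. 252.] [ 0.4485 -0.2165  0.0773] r 0.1097 ang 161.7
stub
32 [256. 266.] [ 0.4212 -0.2804  0.0222] r 0.1347 ang 192.7
salt
191 [247. 226.] [ 0.5019 -0.2625  0.1087] r 0.052 ang 192.9
pegs
34 [258. 163.] [ 0.6571 -0.2844  0.0767] r 0.1097 ang 342.2
36 [212. 172.] [ 0.6331 -0.1781  0.0769] r 0.1085 ang 42.1
32 [290. 197.] [ 0.575  -0.3579  0.0768] r 0.1094 ang 281.8
36 [196. 216.] [ 0.5301 -0.1449  0.0771] r 0.1084 ang 102.0
33 [275. 242.] [ 0.4711 -0.3236  0.0768] r 0.1092 ang 221.7
34 [227. 252.] [ 0.4484 -0.2167  0.077 ] r 0.1096 ang 161.8
stub
31 [256. 266.] [ 0.4214 -0.2795  0.0226] r 0.1342 ang 192.3
salt
190 [248. 226.] [ 0.502  -0.2631  0.1094] r 0.0521 ang 193.6
top salt_mid [([0.504, -0.263, 0.06], 0.63)]
top salt [([0.499, -0.259, 0.021], 0.54)]
```

View pics/c6.png

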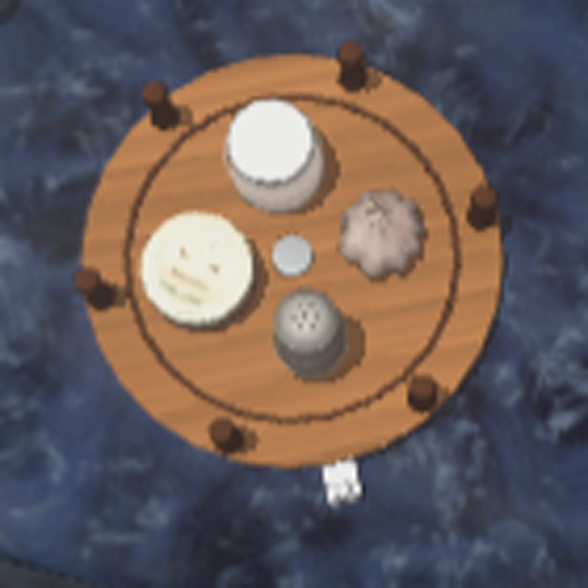

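The salt (crop (310,335)) now stands in line between the hub (292,255) and the pointer stub (342,482). The plate's axis is at 191.9°, the salt about 193° and the pointer 192.3°, and the arm is clear.

```bash
python3 -c "
from cell import r
print(r.close_job())"
```

```text
the job is handed in; nothing more can be done
None
```

The salt shaker now stands in line behind the pointer, within about 1° by the top camera. I turned the plate only by pushing its rim pegs, moved the arm clear, and handed the job in at about 21 s.

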